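# Change the seasoning holder, keeping the row in order

## Task

The seasoning holder in use is due for washing: move its four containers (oil bottle, pepper mill, dredger and spice jar) across into the cups of the clean, empty holder, in the same left-to-right order in which they stand now, so that the cook finds each one without looking. They are full, so keep them upright, and set each one down in its cup without dropping it.

Things in the scene. Friction and masses are not known exactly. Their poses are not given: they have to be found in the camera images.
- oil_center (a point): green glass oil bottle with a thin steel pouring spout, 54 mm diameter, 140 mm tall to the spout's tip, straight-sided up to 108 mm above its base, about 0.3 kg. This point: on its upright axis (z), half-way up, 70 mm above its base. Grip it on the straight side near 100 mm above its base, so that spout and cup stay clear of the gripper. At the start it stands in a cup of the old holder, its base 33 mm below the cup's rim
- mill_center (a point): dark wooden pepper mill with a thin steel band and a small steel knob on top, 48 mm diameter, 140 mm tall, straight-sided up to 118 mm above its base, about 0.22 kg. This point: on its upright axis (z), half-way up, 70 mm above its base. Grip it near 100 mm above its base. At the start it stands in a cup of the old holder, its base 33 mm below the cup's rim
- dredger_center (a point): plain metal dredger with a perforated domed lid, 54 mm diameter (56 mm at the lid's rim), 110 mm tall, straight-sided up to 88 mm above its base, about 0.2 kg. This point: on its upright axis (z), half-way up, 55 mm above its base. Grip it near 70 mm above its base. At the start it stands in a cup of the old holder, its base 33 mm below the cup's rim
- jar_center (a point): clear glass spice jar, brown inside, with a flat black screw lid, 52 mm diameter, 100 mm tall, straight-sided up to 76 mm above its base, about 0.24 kg. This point: on its upright axis (z), half-way up, 50 mm above its base. Grip it near 62 mm above its base. At the start it stands in a cup of the old holder, its base 33 mm below the cup's rim
- old_holder: The holder in use. Fixed stainless holder 400 x 104 mm, 38 mm high; four white cups in a row at y = +142.5, +47.5, -47.5, -142.5 mm, x = 0, each 72 mm wide inside, floor 7 mm and rim 40 mm above the table. Origin: its middle, on the table; x away from the robot, y (along the row) to the robot's left, within 0.15 rad. A container stands in each cup at the start
- clean_holder: The clean holder. Fixed stainless holder 400 x 104 mm, 38 mm high; four white cups in a row at y = +142.5, +47.5, -47.5, -142.5 mm, x = 0, each 72 mm wide inside, floor 7 mm and rim 40 mm above the table. Origin: its middle, on the table; x away from the robot, y (along the row) to the robot's left, within 0.15 rad. Empty at the start. It lies behind or in front of the other one
- cup_oil: one of the old holder's four identical white cups, the one in which the oil bottle stands at the start (87 mm over its lip, 72 mm inside, 36 mm high); origin at the centre of its underside, z up. It is fixed in the old holder and stays there
- cup_mill: one of the old holder's four identical white cups, the one in which the pepper mill stands at the start (87 mm over its lip, 72 mm inside, 36 mm high); origin at the centre of its underside, z up. It is fixed in the old holder and stays there
- cup_dredger: one of the old holder's four identical white cups, the one in which the dredger stands at the start (87 mm over its lip, 72 mm inside, 36 mm high); origin at the centre of its underside, z up. It is fixed in the old holder and stays there
- cup_jar: one of the old holder's four identical white cups, the one in which the spice jar stands at the start (87 mm over its lip, 72 mm inside, 36 mm high); origin at the centre of its underside, z up. It is fixed in the old holder and stays there
Things that resemble listed ones, but are neither listed nor needed, are in the scene too. What is shaped like the part that bears mill_center but orange is not meant. What is shaped like the part that bears oil_center but red is not meant.

How it is judged:
By the outcome, as a careful person would: the job done as asked, in the order asked, and still so for the second after the job is handed in, with the robot touching nothing.
It also fails if it takes over 99 s, if anything falls off the work surface, if the arm or the gripper's body presses on something with over 40 N, if the wrist force passes 120 N, or if a joint passes its speed limit or range.

## Robot

A 6-joint arm with a two-finger parallel gripper is mounted at the origin on the work surface. World frame = base frame: x ahead of the robot, y to its left, z up, the work surface at z = 0. Lengths are in m, angles in rad, forces in N, time in s.
With the tool pointing down it reaches from about 0.425 to 1.125 m from the base axis. Payload 14.9 kg.
Tool frame: the origin (TCP) lies on the centre line of the jaws, within the pads' length; the fingertips stand 8 mm ahead of it and the grasp point (between the pads) lies 11 mm behind it; z points along the fingers, y is the direction in which the jaws open and shut (so a half turn about z gives the same grasp; the last joint's range is limited). The gripper opens to 91 mm and grips with 3 to 60 N. Pads are 32 mm wide; open, the fingers measure 118 mm over their backs; the gripper's body (76 mm by 178 mm) begins 60 mm behind the grasp point.
Start: joints at [-1.258, 0.379, 1.734, -0, 1.028, -0.033], TCP at [0.237, -0.659, 0.222] pointing down, gripper open.
Joint ranges: [-2.77, 2.77], [-0.74, 2.19], [0, 2.66], [-1.06, 4.2], [0.31, 2.87], [-3.08, 3.08]. Speed limits (rad/s): [1.89, 1.89, 2.39, 3.14, 3.14, 3.14].

## Interface

Orientations are given as a 3x3 rotation matrix whose columns are the frame's x, y, z axes.
In Python, from station import env gives the robot as it stands.
- The arm moves only by the tool arm_command, never from a script. Its argument "commands" is a list of rows, each a list of 3 entries, a list of its own where there are three numbers: the opening, from 0 (shut) to 1 (fully open), then the shift along the tool's x, y, z in m, then the turn about the tool's z in rad. A call has 1 to 12 rows; each row shifts and turns the commanded pose from where the row before left it, along the tool's axes as they then stand; what a row does not reach is not made up. A row lasts 1/12 s, in which the tool goes at most 41.7 mm and 7.16 degrees, less where a joint would pass 70% of its speed; a pose out of reach is approached as far as the arm can. A call with a gripper value outside its range is refused whole. The fingers move at their own pace and stop on an object; the grip force is fixed at half the most. Time passes only in rows, so rows that do not move let the fingers close. It gives the time, the measured TCP pose, the force and the opening at its end, in the units of the state.
- env.read_state(): the state, without advancing time (a new reading comes with each control period).
- env.read_camera(name): name is "side" or "top" or "wrist"; returns (picture, depth): 420x560x3 uint8, red, green, blue; 420x560 float32, m along the optical axis (not along the pixel's ray), 0 where there is no reading.
- env.camera_model(name): a dict with "fx", "fy", "cx", "cy" (pixels), "D" ([k1, k2, p1, p2, k3] as OpenCV has them; the pictures are not rectified), "extrinsics" (4x4, takes a point from world to camera coordinates); the wrist camera has in their place "hand_eye" (4x4, takes a point from camera to tool coordinates, whose origin is the TCP and whose axes are the flange's). Camera axes: x right, y down, z forward; pixel columns grow to the right and rows downward; lengths in m; the calibration is good to about 2 mm. A picture is of the moment at which its call begins: read the wrist's pose just before it. camera_model takes no time and is no camera call.
- env.job_done(): hands the job in, once; it reports no verdict.
The state is a dict: "t": time; "joint_positions": joint angles; "dq": joint speeds; "joint_efforts": joint torques, N m; "tcp_pos": TCP position; "eef_rot": TCP orientation; "ft_force": force on the tool from outside, world axes, zero at the start; "ft_torque": the same for the moment, N m; "grip_width": finger opening in m.
Only numpy, scipy, OpenCV 4.12 (cv2) and the standard library are available. Lean on these libraries where they do the work, as an engineer would, in place of code of your own. Each camera call takes 0.05 s, during which the arm holds its last target.

## Working session

There is one attempt and no reset: what is moved stays moved. The work goes in short steps, Python scripts to look and compute and a tool call to move; the robot and the scene stay as the last step left them, time stands still between calls to the robot, and variables do not carry over. Pictures are saved under pics/ and viewed, and the job is handed in when it is done.

Besides the shell and the picture viewer there is one more tool, called after "Request:" as name(argument=value, ...) on one line, values as JSON. arm_command: Moves the arm, as the interface text tells. Its arguments: {"type":"object","properties":{"commands":{"type":"array","items":{"type":"array"}}},"required":["commands"]}

```bash
ls; mkdir -p pics; python3 - <<'E'
from station import env
import cv2,numpy as np
s=env.read_state();print(s)
for n in("top","side"):
    p,d=env.read_camera(n);cv2.imwrite(f"pics/{n}0.png",p[:,:,::-1]);np.save(f"pics/{n}0.npy",d)
    print(n,env.camera_model(n))
print(env.camera_model("wrist"))
E
```

```text
pics
{'t': 0.0, 'joint_positions': array([-1.25827222e+00,  3.79422581e-01,  1.73478444e+00, -3.41240177e-05,
        1.02848434e+00, -3.33150360e-02]), 'dq': array([-0.00031434,  0.00020481, -0.00078807, -0.00062768,  0.00052039,
       -0.00020182]), 'joint_efforts': array([-2.78709767e-04, -7.63722610e+01, -4.34372592e+01,  6.51005795e-02,
        4.23632632e-02, -8.00450402e-05]), 'tcp_pos': array([ 0.23714828, -0.65819167,  0.22127663]), 'eef_rot': array([[ 9.40785352e-01,  3.39002638e-01, -3.65622133e-04],
       [ 3.39002835e-01, -9.40784781e-01,  1.03649991e-03],
       [ 7.40446392e-06, -1.09907087e-03, -9.99999396e-01]]), 'ft_force': array([ 0.31343638, -0.01595825, -0.44992184]), 'ft_torque': array([0.01859432, 0.01877647, 0.10315317]), 'grip_width': 0.09150577394504998}
top {'fx': 515.3641380599394, 'fy': 515.3641380599394, 'cx': 284.5296499503989, 'cy': 220.24290380605055, 'D': array([-0.04457743,  0.        ,  0.        ,  0.        ,  0.        ]), 'extrinsics': array([[ 0.01391293, -0.99986741,  0.0084614 ,  0.02493731],
       [-0.99889512, -0.0142783 , -0.04477355, 
[... 420 characters left out ...]
0.54430755, -0.77501903,  0.25313704],
       [ 0.39071638, -0.66932811, -0.631934  ,  0.69977327],
       [ 0.        ,  0.        ,  0.        ,  1.        ]])}
{'fx': 374.96861577341423, 'fy': 374.96861577341423, 'cx': 275.47062474313594, 'cy': 213.63904248309663, 'D': array([-0.03623562,  0.        ,  0.        ,  0.        ,  0.        ]), 'hand_eye': array([[ 2.20878836e-04, -9.65118652e-01, -2.61812793e-01,
         7.38185412e-02],
       [ 9.99999948e-01,  2.74323269e-04, -1.67584166e-04,
         9.72109301e-04],
       [ 2.33559946e-04, -2.61812742e-01,  9.65118663e-01,
        -1.62512601e-01],
       [ 0.00000000e+00,  0.00000000e+00,  0.00000000e+00,
         1.00000000e+00]])}
```

View pics/top0.png

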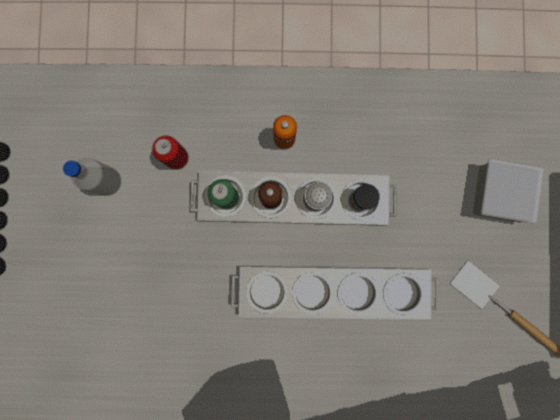

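View pics/side0.png

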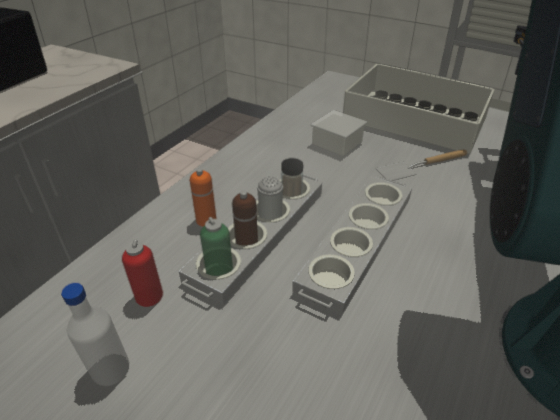

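```bash
cat > h.py <<'E'
import numpy as np,cv2
from station import env
def ray(cam,uv):
    m=env.camera_model(cam);K=np.array([[m['fx'],0,m['cx']],[0,m['fy'],m['cy']],[0,0,1]])
    n=cv2.undistortPoints(np.float64(uv).reshape(-1,1,2),K,m['D']).reshape(-1,2)
    n=np.c_[n,np.ones(len(n))]
    E=m['extrinsics'];return -E[:3,:3].T@E[:3,3], n@E[:3,:3]
def onz(cam,uv,z):
    o,r=ray(cam,uv);z=np.broadcast_to(z,(len(r),));return o+r*((z-o[2])/r[:,2])[:,None]
def cloud(cam,d):
    v,u=np.nonzero(d>0);o,r=ray(cam,np.c_[u,v]);return o+r*d[v,u][:,None],u,v
E
python3 - <<'E'
import cv2,numpy as np
from h import *
p=cv2.imread("pics/top0.png")
cv2.imwrite("pics/c1.png",cv2.resize(p[160:240,185:400],None,fx=3.7,fy=3.7,interpolation=2))
cv2.imwrite("pics/c2.png",cv2.resize(p[255:335,225:440],None,fx=3.7,fy=3.7,interpolation=2))
d=np.load("pics/top0.npy")
P,u,v=cloud("top",d)
print(P[(abs(v-250)<5)&(abs(u-300)<30)].mean(0))
# rough
print(onz("top",[(265,291),(310,291),(356,292),(401,293)],.04).round(4))
# containers: high points
for n,z0,z1,u0,u1 in(("oil",.075,.118,205,245),("mill",.08,.12,255,290),("dr",.07,.1,300,337),("jar",.075,.115,348,383)):
    m=(u>u0)&(u<u1)&(v>170)&(v<225)&(P[:,2]>z0)
    Q=P[m];print(n,len(Q),Q[:,2].max(),Q.mean(0).round(4),Q.min(0).round(3),Q.max(0).round(3))
E
```

```text
[ 5.44577136e-01 -7.83109099e-04 -3.61735471e-04]
[[ 0.4592  0.0721  0.04  ]
 [ 0.4604 -0.0211  0.04  ]
 [ 0.4595 -0.1168  0.04  ]
 [ 0.4585 -0.2107  0.04  ]]
oil 654 0.15032271595716618 [0.6533 0.1559 0.124 ] [0.629 0.132 0.075] [0.682 0.184 0.15 ]
mill 506 0.1511141563554922 [0.6526 0.0633 0.1308] [0.631 0.04  0.081] [0.678 0.086 0.151]
dr 639 0.11914293064834758 [ 0.6525 -0.03    0.1098] [ 0.627 -0.059  0.07 ] [ 0.681 -0.004  0.119]
jar 585 0.11139876101722779 [ 0.652  -0.1241  0.1045] [ 0.627 -0.151  0.076] [ 0.678 -0.101  0.111]
```

View pics/c1.png

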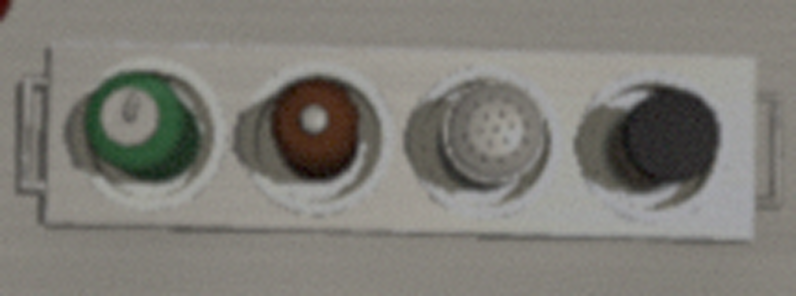

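View pics/c2.png

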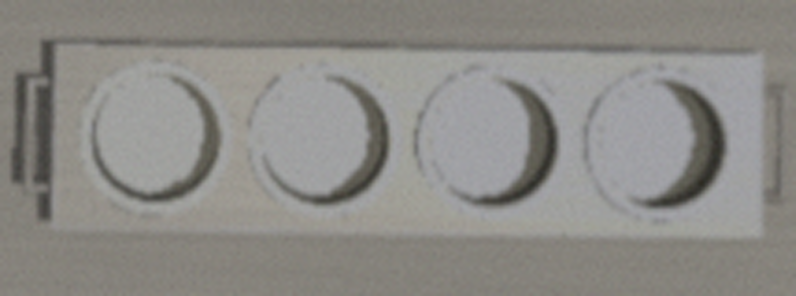

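```bash
python3 - <<'E'
import cv2,numpy as np
from h import *
d=np.load("pics/top0.npy");P,u,v=cloud("top",d)
cu=[(152,136),(321,138),(487,140),(655,144)]
uv=[(225+(x+.5)/3.7-.5,255+(y+.5)/3.7-.5) for x,y in cu]
C=onz("top",uv,.04);print(C.round(4))
dd=C[0]-C[3];print("yaw",np.arctan2(-dd[0],dd[1]),np.hypot(*dd[:2]))
for lo,hi,n in((.38,.53,'clean'),(.58,.72,'old')):
    Q=P[(P[:,2]>.028)&(P[:,2]<.045)&(P[:,0]>lo)&(P[:,0]<hi)&(P[:,1]>-.4)&(P[:,1]<.4)]
    r=cv2.minAreaRect(Q[:,:2].astype(np.float32));print(n,len(Q),r,np.percentile(Q,[1,99],axis=0).round(3))
for n,h,z,u0,u1 in(("oil",.147,.128,205,245),("mill",.147,.141,255,290),("dr",.117,.108,300,337),("jar",.107,.101,348,383)):
    m=(u>u0)&(u<u1)&(v>170)&(v<225)&(P[:,2]>z);Q=P[m];
    print(n,len(Q),Q.mean(0).round(4),np.ptp(Q,axis=0).round(3),((Q.max(0)+Q.min(0))/2).round(4))
m=(u>265)&(u<305)&(v>105)&(v<155)&(P[:,2]>.06);print("orange",P[m].min(0),P[m].max(0))
# by hand: jar lid circle (c1) 620..722,86..186 ; mill knob 314,120; dredger lid 441..547,82..186; oil shoulder/spout 
for n,xy,z in(("jar",(670,136),.107),("mill",(314,121),.145),("dr",(494,131),.103)):
    print(n,onz("top",[(185+(xy[0]+.5)/3.7-.5,160+(xy[1]+.5)/3.7-.5)],z).round(4))
E
```

```text
[[ 0.4584  0.0706  0.04  ]
 [ 0.4586 -0.024   0.04  ]
 [ 0.4585 -0.1173  0.04  ]
 [ 0.4573 -0.2121  0.04  ]]
yaw -0.003907865663544557 0.2827902651873599
clean 6252 ((0.4565269947052002, -0.07305504381656647), (0.43331924080848694, 0.10487479716539383), 89.88028717041016) [[ 0.406 -0.285  0.03 ]
 [ 0.508  0.139  0.043]]
old 6282 ((0.659965991973877, -4.708766937255859e-06), (0.799956738948822, 0.11787346750497818), 89.9864501953125) [[ 0.602 -0.381  0.03 ]
 [ 0.707  0.274  0.044]]
oil 208 [0.6551 0.1582 0.1365] [0.035 0.036 0.022] [0.6549 0.1597 0.1392]
mill 42 [0.6546 0.0639 0.1457] [0.011 0.013 0.009] [0.6548 0.0636 0.1465]
dr 450 [ 0.6537 -0.0306  0.1132] [0.047 0.047 0.011] [ 0.6538 -0.0305  0.1136]
jar 524 [ 0.6531 -0.1258  0.1065] [0.049 0.05  0.009] [ 0.6528 -0.1263  0.1067]
orange [0.76229193 0.01299193 0.06116518] [0.80946423 0.06005481 0.1443032 ]
jar [[ 0.6527 -0.1244  0.107 ]]
mill [[0.654  0.0636 0.145 ]]
dr [[ 0.6543 -0.0312  0.103 ]]
```

Request:
arm_command(commands=[[1,[0,0,0],-0.102],[1,[0,0,0],-0.102],[1,[0,0,0],-0.102],[1,[0,0,0],-0.102],[1,[0,0,0],-0.102],[1,[0,0,0],-0.102],[1,[0,0,0],-0.102],[1,[0,0,0],-0.102],[1,[0,0,0],-0.102],[1,[0,0,0],-0.102],[1,[0,0,0],-0.102],[1,[0,0,0],-0.102]])

```text
t: 1.1
tcp_pos: [0.2372, -0.6583, 0.2215]
eef_rot: [[-0.004, 1.0, -0.0], [1.0, 0.004, 0.001], [0.001, -0.0, -1.0]]
ft_force: [-0.3, -0.2, 0.2]
grip_width: 0.0911
```

Request:
arm_command(commands=[[1,[0.0266,0.0208,0],0],[1,[0.0266,0.0208,0],0],[1,[0.0266,0.0208,0],0],[1,[0.0266,0.0208,0],0],[1,[0.0266,0.0208,0],0],[1,[0.0266,0.0208,0],0],[1,[0.0266,0.0208,0],0],[1,[0.0266,0.0208,0],0],[1,[0.0266,0.0208,0],0],[1,[0.0266,0.0208,0],0],[1,[0,0,0],0]])

```text
t: 2.02
tcp_pos: [0.4477, -0.3891, 0.2217]
eef_rot: [[-0.002, 1.0, -0.0], [1.0, 0.002, 0.001], [0.001, -0.0, -1.0]]
ft_force: [-0.6, -0.8, 0.0]
grip_width: 0.0913
```

Request:
arm_command(commands=[[1,[0.0264,0.0205,0],0],[1,[0.0264,0.0205,0],0],[1,[0.0264,0.0205,0],0],[1,[0.0264,0.0205,0],0],[1,[0.0264,0.0205,0],0],[1,[0.0264,0.0205,0],0],[1,[0.0264,0.0205,0],0],[1,[0.0264,0.0205,0],0],[1,[0.0264,0.0205,0],0],[1,[0.0264,0.0205,0],0],[1,[0,0,0],0],[1,[0,0,0],0]])

```text
t: 3.02
tcp_pos: [0.6512, -0.128, 0.2214]
eef_rot: [[-0.001, 1.0, -0.001], [1.0, 0.001, 0.0], [0.0, -0.001, -1.0]]
ft_force: [0.3, -0.3, 0.1]
grip_width: 0.091
```

```bash
python3 - <<'E'
from h import *
s=env.read_state();print(s['tcp_pos'])
p,d=env.read_camera("wrist");cv2.imwrite("pics/w1.png",p[:,:,::-1])
m=env.camera_model("wrist")
K=np.array([[m['fx'],0,m['cx']],[0,m['fy'],m['cy']],[0,0,1]])
v,u=np.nonzero(d>0)
n=cv2.undistortPoints(np.float64(np.c_[u,v]).reshape(-1,1,2),K,m['D']).reshape(-1,2)
X=np.c_[n,np.ones(len(n))]*d[v,u][:,None]
X=X@m['hand_eye'][:3,:3].T+m['hand_eye'][:3,3]
W=X@s['eef_rot'].T+s['tcp_pos']
for n,x,y,z in(("jar",.653,-.125,.1),("dr",.654,-.031,.109),("mill",.654,.0636,.14)):
    q=W[(np.hypot(W[:,0]-x,W[:,1]-y)<.034)&(W[:,2]>z)&(W[:,2]<.16)]
    print(n,len(q))
    if len(q): print(q.mean(0).round(4),((q.max(0)+q.min(0))/2).round(4),np.ptp(q,axis=0).round(3))
E
```

```text
[ 0.65119188 -0.12801073  0.22143417]
jar 3326
[ 0.6537 -0.1255  0.1066] [ 0.6538 -0.1263  0.1049] [0.05 0.05 0.01]
dr 3606
[ 0.6546 -0.0316  0.1135] [ 0.6545 -0.0315  0.114 ] [0.047 0.047 0.01 ]
mill 0
```

View pics/w1.png

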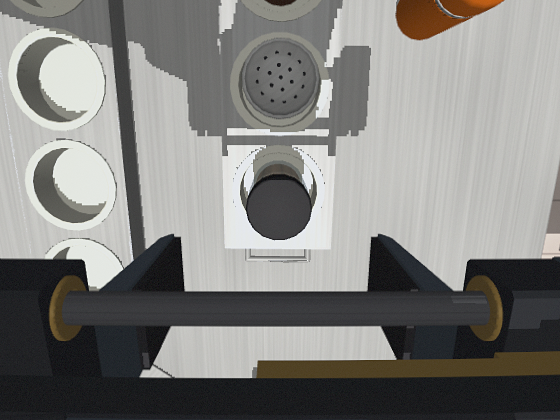

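Request:
arm_command(commands=[[1,[0.0025,0.0025,0.01],0],[1,[0,0,0.022],0],[1,[0,0,0.022],0],[1,[0,0,0.022],0],[1,[0,0,0.022],0],[1,[0,0,0.022],0],[1,[0,0,0.022],0],[1,[0,0,0.0214],0],[1,[0,0,0],0],[1,[0,0,0],0]])

```text
t: 3.9
tcp_pos: [0.6521, -0.1271, 0.0575]
eef_rot: [[0.002, 1.0, -0.002], [1.0, -0.002, 0.001], [0.001, -0.002, -1.0]]
ft_force: [0.7, -0.6, 0.5]
grip_width: 0.0913
```

Request:
arm_command(commands=[[0,[0,0,0],0],[0,[0,0,0],0],[0,[0,0,0],0],[0,[0,0,0],0],[0,[0,0,0],0],[0,[0,0,0],0],[0,[0,0,0],0],[0,[0,0,0],0],[0,[0,0,0],0],[0,[0,0,0],0]])

```text
t: 4.73
tcp_pos: [0.6535, -0.1265, 0.0589]
eef_rot: [[0.001, 1.0, 0.0], [1.0, -0.001, -0.0], [-0.0, 0.0, -1.0]]
ft_force: [-1.7, 0.6, 5.7]
grip_width: 0.0511
```

Request:
arm_command(commands=[[0,[0,0,-0.01],0],[0,[0,0,-0.02],0],[0,[0,0,-0.02],0],[0,[0,0,-0.02],0],[0,[0,0,0],0],[0,[0,0,0],0]])

```text
t: 5.23
tcp_pos: [0.6538, -0.1266, 0.1296]
eef_rot: [[0.001, 1.0, 0.002], [1.0, -0.001, -0.0], [-0.0, 0.002, -1.0]]
ft_force: [-0.4, -0.3, -2.4]
grip_width: 0.0515
```

Request:
arm_command(commands=[[0,[-0.0044,-0.01,0],0],[0,[-0.0088,-0.02,0],0],[0,[-0.0088,-0.02,0],0],[0,[-0.0088,-0.02,0],0],[0,[-0.0088,-0.02,0],0],[0,[-0.0088,-0.02,0],0],[0,[-0.0088,-0.02,0],0],[0,[-0.0088,-0.02,0],0],[0,[-0.0088,-0.02,0],0],[0,[-0.0088,-0.02,0],0],[0,[-0.0044,-0.006,0],0],[0,[0,0,0],0]])

```text
t: 6.23
tcp_pos: [0.4552, -0.2145, 0.1277]
eef_rot: [[0.003, 1.0, -0.002], [1.0, -0.003, 0.001], [0.001, -0.002, -1.0]]
ft_force: [0.0, -0.1, -0.2]
grip_width: 0.0512
```

Request:
arm_command(commands=[[0,[0,0,0],0],[0,[0,0,0],0],[0,[0,0,0],0],[0,[0,0,0],0]])

```text
t: 6.57
tcp_pos: [0.4578, -0.214, 0.1284]
eef_rot: [[0.0, 1.0, -0.0], [1.0, -0.0, 0.0], [0.0, -0.0, -1.0]]
ft_force: [-0.5, -0.2, -1.9]
grip_width: 0.0517
```

```bash
python3 - <<'E'
from h import *
s=env.read_state();print(s['tcp_pos'])
p,d=env.read_camera("wrist");cv2.imwrite("pics/w2.png",p[:,:,::-1]);np.save("pics/w2.npy",d)
p,d=env.read_camera("side");cv2.imwrite("pics/s2.png",p[:,:,::-1])
E
```

```text
[ 0.45778675 -0.21398985  0.12843954]
```

View pics/w2.png

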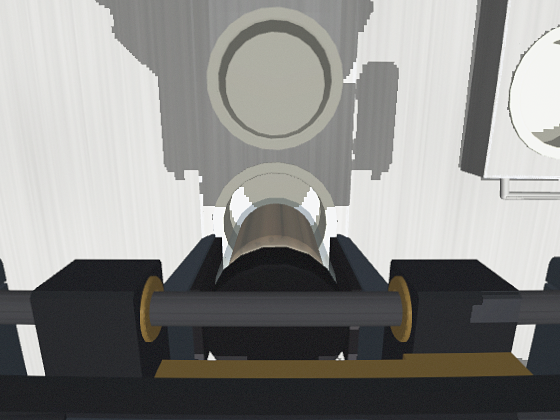

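View pics/s2.png

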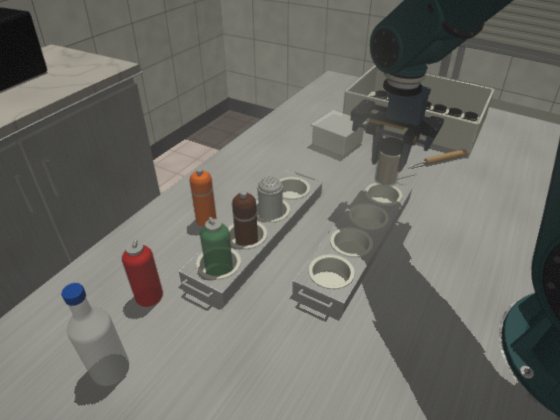

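```bash
cat >> h.py <<'E'
def wray(s,uv):
    m=env.camera_model("wrist");K=np.array([[m['fx'],0,m['cx']],[0,m['fy'],m['cy']],[0,0,1]])
    n=cv2.undistortPoints(np.float64(uv).reshape(-1,1,2),K,m['D']).reshape(-1,2)
    H=m['hand_eye'];r=np.c_[n,np.ones(len(n))]@H[:3,:3].T@s['eef_rot'].T
    return s['tcp_pos']+s['eef_rot']@H[:3,3],r
def wonz(s,uv,z):
    o,r=wray(s,uv);return o+r*((z-o[2])/r[:,2])[:,None]
E
python3 - <<'E'
from h import *
s=env.read_state()
q=wonz(s,[(207,78),(343,78),(275,7),(275,150),(275,163)],.04);print(q.round(4),(q[0]+q[1])/2,(q[2]+q[3])/2)
E
```

```text
[[ 0.4145 -0.1199  0.04  ]
 [ 0.5008 -0.12    0.04  ]
 [ 0.4577 -0.0787  0.04  ]
 [ 0.4576 -0.1654  0.04  ]
 [ 0.4576 -0.1741  0.04  ]] [ 0.45766499 -0.11994579  0.04      ] [ 0.457669   -0.12208009  0.04      ]
```

Request:
arm_command(commands=[[0,[-0.002,0,0.01],0],[0,[0,0,0.015],0],[0,[0,0,0.015],0],[0,[0,0,0.012],0],[0,[0,0,0.008],0],[0,[0,0,0.005],0],[0,[0,0,0.002],0],[0,[0,0,0],0],[0,[0,0,0],0]])

```text
t: 7.42
tcp_pos: [0.4575, -0.2164, 0.0619]
eef_rot: [[0.001, 1.0, 0.0], [1.0, -0.001, -0.0], [-0.0, 0.0, -1.0]]
ft_force: [-0.5, 0.4, -2.2]
grip_width: 0.0511
```

Still 3 mm up; lower in 1 mm steps.

Request:
arm_command(commands=[[0,[0,0,0.001],0],[0,[0,0,0.001],0],[0,[0,0,0],0],[0,[0,0,0],0]])

```text
t: 7.75
tcp_pos: [0.4573, -0.2163, 0.0597]
eef_rot: [[0.001, 1.0, 0.0], [1.0, -0.001, -0.0], [-0.0, 0.0, -1.0]]
ft_force: [-0.1, -0.1, -1.7]
grip_width: 0.0513
```

Request:
arm_command(commands=[[0,[0,0,0.001],0],[0,[0,0,0],0],[0,[0,0,0],0]])

```text
t: 8.0
tcp_pos: [0.4574, -0.2164, 0.0588]
eef_rot: [[0.001, 1.0, 0.0], [1.0, -0.001, -0.0], [-0.0, 0.0, -1.0]]
ft_force: [-1.4, 0.6, 4.9]
grip_width: 0.0513
```

Request:
arm_command(commands=[[1,[0,0,0],0],[1,[0,0,0],0],[1,[0,0,0],0],[1,[0,0,0],0],[1,[0,0,0],0],[1,[0,0,0],0],[1,[0,0,-0.01],0],[1,[0,0,-0.025],0],[1,[0,0,-0.03],0],[1,[0,0,-0.035],0],[1,[0,0,0],0]])

```text
t: 8.92
tcp_pos: [0.4599, -0.2177, 0.1648]
eef_rot: [[0.001, 1.0, 0.007], [1.0, -0.001, -0.004], [-0.004, 0.007, -1.0]]
ft_force: [1.4, -1.6, 1.1]
grip_width: 0.0913
```

Request:
arm_command(commands=[[1,[0.0186,0.0197,0],0],[1,[0.0186,0.0197,0],0],[1,[0.0186,0.0197,0],0],[1,[0.0186,0.0197,0],0],[1,[0.0186,0.0197,0],0],[1,[0.0186,0.0197,0],0],[1,[0.0186,0.0197,0],0],[1,[0.0186,0.0197,0],0],[1,[0.0186,0.0197,0],0],[1,[0.0186,0.0197,0],0],[1,[0,0,0],0],[1,[0,0,0],0]])

```text
t: 9.92
tcp_pos: [0.6548, -0.0296, 0.1587]
eef_rot: [[-0.001, 1.0, -0.0], [1.0, 0.001, -0.0], [-0.0, -0.0, -1.0]]
ft_force: [-0.7, 0.2, -0.9]
grip_width: 0.0914
```

```bash
python3 - <<'E'
from h import *
s=env.read_state();print(s['tcp_pos'])
p,d=env.read_camera("side");cv2.imwrite("pics/s3.png",p[:,:,::-1])
p,d=env.read_camera("top");cv2.imwrite("pics/t3.png",p[:,:,::-1])
P,u,v=cloud("top",d)
q=P[(abs(P[:,0]-.457)<.034)&(abs(P[:,1]+.216)<.034)&(P[:,2]>.1)&(P[:,2]<.12)];print(len(q),q.mean(0),np.ptp(q,axis=0),(q.max(0)+q.min(0))/2)
E
```

```text
[ 0.65479444 -0.02963151  0.1587261 ]
498 [ 0.45806647 -0.21521954  0.10687076] [0.04837773 0.04726165 0.01140487] [ 0.45776644 -0.21553212  0.10607006]
```

View pics/t3.png

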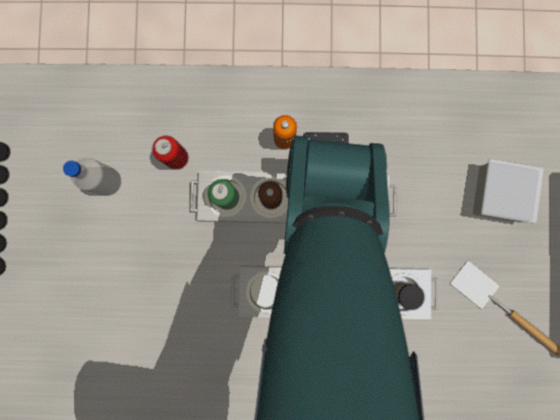

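View pics/s3.png

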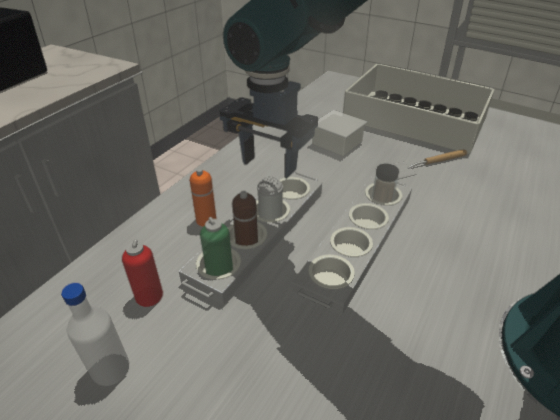

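Request:
arm_command(commands=[[1,[-0.0015,0,0.015],0],[1,[0,0,0.02],0],[1,[0,0,0.02],0],[1,[0,0,0.02],0],[1,[0,0,0.0175],0],[1,[0,0,0],0],[1,[0,0,0],0],[1,[0,0,0],0]])

```text
t: 10.68
tcp_pos: [0.6545, -0.0325, 0.0667]
eef_rot: [[0.002, 1.0, 0.0], [1.0, -0.002, -0.0], [-0.0, 0.0, -1.0]]
ft_force: [0.2, 1.0, 1.2]
grip_width: 0.0907
```

Request:
arm_command(commands=[[0,[0,0,0],0],[0,[0,0,0],0],[0,[0,0,0],0],[0,[0,0,0],0],[0,[0,0,0],0],[0,[0,0,0],0],[0,[0,0,0],0],[0,[0,0,0],0],[0,[0,0,0],0],[0,[0,0,0],0]])

```text
t: 11.52
tcp_pos: [0.6545, -0.032, 0.0662]
eef_rot: [[0.001, 1.0, 0.0], [1.0, -0.001, 0.0], [0.0, 0.0, -1.0]]
ft_force: [-1.4, 0.3, 4.5]
grip_width: 0.0546
```

Request:
arm_command(commands=[[0,[0,0,-0.01],0],[0,[0,0,-0.02],0],[0,[0,0,-0.02],0],[0,[0,0,-0.02],0],[0,[0,0,0],0],[0,[0,0,0],0]])

```text
t: 12.02
tcp_pos: [0.6548, -0.032, 0.1369]
eef_rot: [[0.001, 1.0, 0.002], [1.0, -0.001, -0.0], [-0.0, 0.002, -1.0]]
ft_force: [0.6, -0.3, -1.9]
grip_width: 0.0547
```

Request:
arm_command(commands=[[0,[-0.0045,-0.01,0],0],[0,[-0.009,-0.02,0],0],[0,[-0.009,-0.02,0],0],[0,[-0.009,-0.02,0],0],[0,[-0.009,-0.02,0],0],[0,[-0.009,-0.02,0],0],[0,[-0.009,-0.02,0],0],[0,[-0.009,-0.02,0],0],[0,[-0.009,-0.02,0],0],[0,[-0.008,-0.018,0],0],[0,[-0.004,-0.0085,0],0],[0,[0,0,0],0]])

```text
t: 13.02
tcp_pos: [0.4553, -0.1205, 0.135]
eef_rot: [[0.002, 1.0, -0.002], [1.0, -0.002, 0.001], [0.001, -0.002, -1.0]]
ft_force: [-0.5, 0.5, -2.2]
grip_width: 0.0549
```

Request:
arm_command(commands=[[0,[0,0,0],0],[0,[0,0,0],0],[0,[0,0,0.01],0],[0,[0,0,0.015],0],[0,[0,0,0.015],0],[0,[0,0,0.012],0],[0,[0,0,0.008],0],[0,[0,0,0.004],0],[0,[0,0,0.002],0],[0,[0,0,0],0],[0,[0,0,0],0]])

```text
t: 13.93
tcp_pos: [0.4582, -0.1204, 0.0704]
eef_rot: [[0.001, 1.0, 0.001], [1.0, -0.001, -0.0], [-0.0, 0.001, -1.0]]
ft_force: [-0.2, -0.3, -2.3]
grip_width: 0.0554
```

Request:
arm_command(commands=[[0,[0,0,0.001],0],[0,[0,0,0.001],0],[0,[0,0,0.001],0],[0,[0,0,0],0],[0,[0,0,0],0]])

```text
t: 14.35
tcp_pos: [0.4578, -0.1203, 0.0671]
eef_rot: [[0.001, 1.0, 0.0], [1.0, -0.001, 0.0], [0.0, 0.0, -1.0]]
ft_force: [0.1, 0.4, -1.3]
grip_width: 0.0552
```

Request:
arm_command(commands=[[0,[0,0,0.001],0],[0,[0,0,0],0],[0,[0,0,0],0]])

```text
t: 14.6
tcp_pos: [0.458, -0.1204, 0.0662]
eef_rot: [[0.001, 1.0, 0.0], [1.0, -0.001, -0.0], [-0.0, 0.0, -1.0]]
ft_force: [-0.5, 0.3, 2.8]
grip_width: 0.0548
```

Request:
arm_command(commands=[[1,[0,0,0],0],[1,[0,0,0],0],[1,[0,0,0],0],[1,[0,0,0],0],[1,[0,0,0],0],[1,[0,0,0],0],[1,[0,0,-0.01],0],[1,[0,0,-0.025],0],[1,[0,0,-0.03],0],[1,[0,0,-0.03],0],[1,[0,0,-0.03],0],[1,[0,0,0],0]])

```text
t: 15.6
tcp_pos: [0.4603, -0.1211, 0.1969]
eef_rot: [[0.001, 1.0, 0.007], [1.0, -0.001, -0.002], [-0.002, 0.007, -1.0]]
ft_force: [1.5, 0.1, 1.7]
grip_width: 0.0914
```

Request:
arm_command(commands=[[1,[0.0184,0.0197,0],0],[1,[0.0184,0.0197,0],0],[1,[0.0184,0.0197,0],0],[1,[0.0184,0.0197,0],0],[1,[0.0184,0.0197,0],0],[1,[0.0184,0.0197,0],0],[1,[0.0184,0.0197,0],0],[1,[0.0184,0.0197,0],0],[1,[0.0184,0.0197,0],0],[1,[0.0184,0.0197,0],0],[1,[0,0,0],0],[1,[0,0,0],0]])

```text
t: 16.6
tcp_pos: [0.6553, 0.0643, 0.191]
eef_rot: [[-0.0, 1.0, -0.0], [1.0, 0.0, -0.0], [-0.0, -0.0, -1.0]]
ft_force: [-0.1, 0.0, -0.2]
grip_width: 0.091
```

```bash
python3 - <<'E'
from h import *
s=env.read_state();print(s['tcp_pos'])
p,d=env.read_camera("side");cv2.imwrite("pics/s4.png",p[:,:,::-1])
p,d=env.read_camera("wrist");cv2.imwrite("pics/w4.png",p[:,:,::-1])
p,d=env.read_camera("top")
P,u,v=cloud("top",d)
q=P[(abs(P[:,0]-.457)<.034)&(abs(P[:,1]+.119)<.034)&(P[:,2]>.09)&(P[:,2]<.13)];print(len(q))
if len(q):print(q.mean(0),np.ptp(q,axis=0),(q.max(0)+q.min(0))/2)
E
```

```text
[0.65528996 0.06428457 0.19097594]
645
[ 0.45814888 -0.11791232  0.11045103] [0.05486302 0.05489624 0.02941711] [ 0.45734973 -0.11968085  0.10662923]
```

View pics/s4.png

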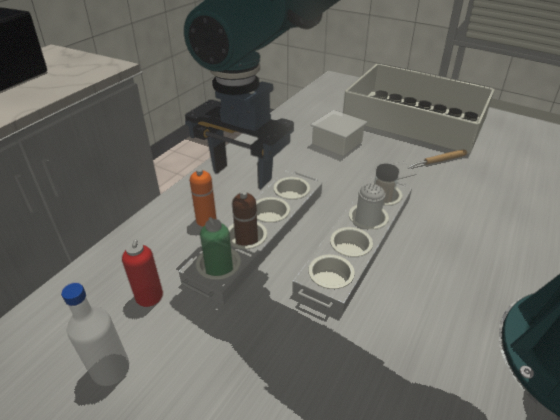

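View pics/w4.png

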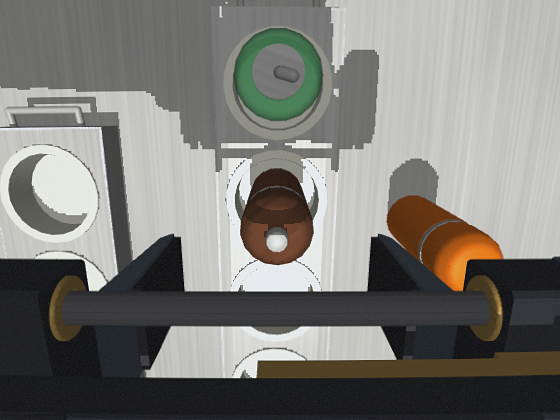

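```bash
python3 - <<'E'
from h import *
print(wonz(env.read_state(),[(277,240)],.145))
print(wonz(env.read_state(),[(278,72)],.128))
E
```

```text
[[0.65551003 0.06328953 0.145     ]]
[[0.65613438 0.15807595 0.128     ]]
```

Request:
arm_command(commands=[[1,[-0.0005,0,0.015],0],[1,[0,0,0.02],0],[1,[0,0,0.02],0],[1,[0,0,0.02],0],[1,[0,0,0.015],0],[1,[0,0,0.005],0],[1,[0,0,0],0],[1,[0,0,0],0]])

```text
t: 17.42
tcp_pos: [0.6552, 0.0628, 0.0964]
eef_rot: [[0.001, 1.0, 0.0], [1.0, -0.001, 0.0], [0.0, 0.0, -1.0]]
ft_force: [-0.3, 0.1, 0.3]
grip_width: 0.0914
```

Request:
arm_command(commands=[[0,[0,0,0],0],[0,[0,0,0],0],[0,[0,0,0],0],[0,[0,0,0],0],[0,[0,0,0],0],[0,[0,0,0],0],[0,[0,0,0],0],[0,[0,0,0],0],[0,[0,0,0],0],[0,[0,0,0],0]])

```text
t: 18.25
tcp_pos: [0.655, 0.063, 0.0961]
eef_rot: [[0.001, 1.0, 0.0], [1.0, -0.001, 0.0], [0.0, 0.0, -1.0]]
ft_force: [0.7, 1.0, 2.1]
grip_width: 0.0479
```

Request:
arm_command(commands=[[0,[0,0,-0.01],0],[0,[0,0,-0.02],0],[0,[0,0,-0.02],0],[0,[0,0,-0.02],0],[0,[0,0,0],0],[0,[0,0,0],0]])

```text
t: 18.75
tcp_pos: [0.6554, 0.063, 0.167]
eef_rot: [[0.001, 1.0, 0.002], [1.0, -0.001, 0.0], [0.0, 0.002, -1.0]]
ft_force: [-0.1, 1.1, -2.6]
grip_width: 0.0475
```

Request:
arm_command(commands=[[0,[-0.0045,-0.01,0],0],[0,[-0.009,-0.02,0],0],[0,[-0.009,-0.02,0],0],[0,[-0.009,-0.02,0],0],[0,[-0.009,-0.02,0],0],[0,[-0.009,-0.02,0],0],[0,[-0.009,-0.02,0],0],[0,[-0.009,-0.02,0],0],[0,[-0.009,-0.02,0],0],[0,[-0.008,-0.018,0],0],[0,[-0.003,-0.009,0],0],[0,[0,0,0],0]])

```text
t: 19.75
tcp_pos: [0.4553, -0.0246, 0.165]
eef_rot: [[0.002, 1.0, -0.002], [1.0, -0.002, 0.0], [0.0, -0.002, -1.0]]
ft_force: [0.1, 0.2, -2.6]
grip_width: 0.0476
```

Request:
arm_command(commands=[[0,[0,0,0],0],[0,[0,0,0],0],[0,[0,0,0.01],0],[0,[0,0,0.015],0],[0,[0,0,0.015],0],[0,[0,0,0.012],0],[0,[0,0,0.008],0],[0,[0,0,0.004],0],[0,[0,0,0.002],0],[0,[0,0,0],0],[0,[0,0,0],0]])

```text
t: 20.67
tcp_pos: [0.4583, -0.0243, 0.1003]
eef_rot: [[0.001, 1.0, 0.001], [1.0, -0.001, -0.0], [-0.0, 0.001, -1.0]]
ft_force: [-0.5, 0.6, -1.4]
grip_width: 0.0476
```

Request:
arm_command(commands=[[0,[0,0,0.001],0],[0,[0,0,0.001],0],[0,[0,0,0.001],0],[0,[0,0,0],0],[0,[0,0,0],0]])

```text
t: 21.08
tcp_pos: [0.4579, -0.0243, 0.0971]
eef_rot: [[0.001, 1.0, 0.0], [1.0, -0.001, -0.0], [-0.0, 0.0, -1.0]]
ft_force: [0.5, 1.1, -2.3]
grip_width: 0.0479
```

Request:
arm_command(commands=[[0,[0,0,0.001],0],[0,[0,0,0],0],[0,[0,0,0],0]])

```text
t: 21.33
tcp_pos: [0.458, -0.0243, 0.0961]
eef_rot: [[0.001, 1.0, 0.0], [1.0, -0.001, -0.0], [-0.0, 0.0, -1.0]]
ft_force: [-0.3, -0.8, -1.3]
grip_width: 0.0479
```

Request:
arm_command(commands=[[0,[0,0,0.0005],0],[0,[0,0,0],0],[0,[0,0,0],0]])

```text
t: 21.58
tcp_pos: [0.4581, -0.0243, 0.096]
eef_rot: [[0.001, 1.0, 0.0], [1.0, -0.001, -0.0], [-0.0, 0.0, -1.0]]
ft_force: [-3.6, 0.1, 11.1]
grip_width: 0.048
```

Request:
arm_command(commands=[[1,[0,0,0],0],[1,[0,0,0],0],[1,[0,0,0],0],[1,[0,0,0],0],[1,[0,0,0],0],[1,[0,0,0],0],[1,[0,0,-0.01],0],[1,[0,0,-0.025],0],[1,[0,0,-0.03],0],[1,[0,0,-0.03],0],[1,[0,0,0],0],[1,[0,0,0],0]])

```text
t: 22.58
tcp_pos: [0.4589, -0.0244, 0.1926]
eef_rot: [[0.001, 1.0, 0.004], [1.0, -0.001, -0.0], [-0.0, 0.004, -1.0]]
ft_force: [0.3, -0.0, -0.7]
grip_width: 0.0914
```

Request:
arm_command(commands=[[1,[0.0183,0.0197,0],0],[1,[0.0183,0.0197,0],0],[1,[0.0183,0.0197,0],0],[1,[0.0183,0.0197,0],0],[1,[0.0183,0.0197,0],0],[1,[0.0183,0.0197,0],0],[1,[0.0183,0.0197,0],0],[1,[0.0183,0.0197,0],0],[1,[0.0183,0.0197,0],0],[1,[0.0183,0.0197,0],0],[1,[0,0,0],0],[1,[0,0,0],0]])

```text
t: 23.58
tcp_pos: [0.6548, 0.1591, 0.189]
eef_rot: [[-0.0, 1.0, -0.002], [1.0, 0.0, -0.0], [-0.0, -0.002, -1.0]]
ft_force: [-0.6, -0.3, 0.3]
grip_width: 0.0909
```

```bash
python3 - <<'E'
from h import *
s=env.read_state();print(s['tcp_pos'])
p,d=env.read_camera("wrist");cv2.imwrite("pics/w5.png",p[:,:,::-1])
p,d=env.read_camera("side");cv2.imwrite("pics/s5.png",p[:,:,::-1])
E
```

```text
[0.65482614 0.15907323 0.18897956]
```

View pics/s5.png

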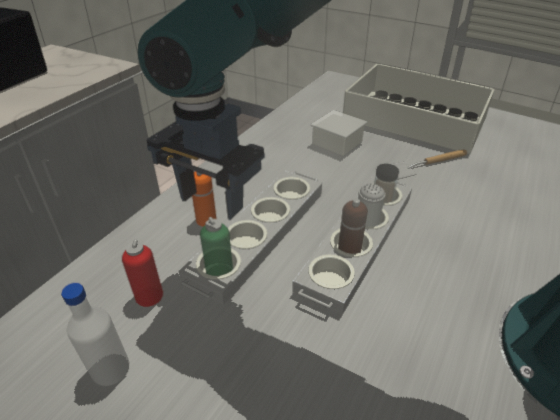

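View pics/w5.png

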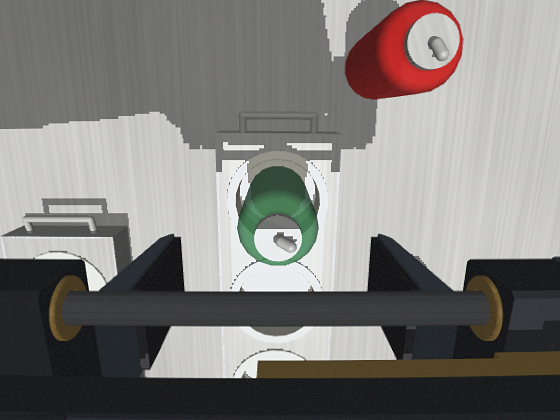

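Request:
arm_command(commands=[[1,[-0.0005,0,0.013],0],[1,[0,0,0.02],0],[1,[0,0,0.02],0],[1,[0,0,0.02],0],[1,[0,0,0.015],0],[1,[0,0,0.005],0],[1,[0,0,0],0],[1,[0,0,0],0]])

```text
t: 24.35
tcp_pos: [0.6552, 0.1579, 0.0979]
eef_rot: [[0.001, 1.0, 0.0], [1.0, -0.001, 0.0], [0.0, 0.0, -1.0]]
ft_force: [0.9, 0.9, -0.5]
grip_width: 0.0915
```

Request:
arm_command(commands=[[0,[0,0,0],0],[0,[0,0,0],0],[0,[0,0,0],0],[0,[0,0,0],0],[0,[0,0,0],0],[0,[0,0,0],0],[0,[0,0,0],0],[0,[0,0,0],0],[0,[0,0,0],0],[0,[0,0,0],0]])

```text
t: 25.18
tcp_pos: [0.6552, 0.1581, 0.0977]
eef_rot: [[0.001, 1.0, 0.0], [1.0, -0.001, 0.0], [0.0, 0.0, -1.0]]
ft_force: [0.2, -0.3, 3.0]
grip_width: 0.0534
```

Request:
arm_command(commands=[[0,[0,0,-0.01],0],[0,[0,0,-0.02],0],[0,[0,0,-0.02],0],[0,[0,0,-0.02],0],[0,[0,0,0],0],[0,[0,0,0],0]])

```text
t: 25.68
tcp_pos: [0.6553, 0.1581, 0.1683]
eef_rot: [[0.001, 1.0, 0.001], [1.0, -0.001, 0.0], [0.0, 0.001, -1.0]]
ft_force: [-0.1, -0.6, -4.4]
grip_width: 0.0534
```

Request:
arm_command(commands=[[0,[-0.0045,-0.01,0],0],[0,[-0.009,-0.02,0],0],[0,[-0.009,-0.02,0],0],[0,[-0.009,-0.02,0],0],[0,[-0.009,-0.02,0],0],[0,[-0.009,-0.02,0],0],[0,[-0.009,-0.02,0],0],[0,[-0.009,-0.02,0],0],[0,[-0.009,-0.02,0],0],[0,[-0.008,-0.018,0],0],[0,[-0.003,-0.009,0],0],[0,[0,0,0],0]])

```text
t: 26.68
tcp_pos: [0.4553, 0.0701, 0.1664]
eef_rot: [[0.002, 1.0, -0.003], [1.0, -0.002, -0.0], [-0.0, -0.003, -1.0]]
ft_force: [0.1, -0.2, -3.0]
grip_width: 0.0533
```

Request:
arm_command(commands=[[0,[0,0,0],0],[0,[0,0,0],0],[0,[0,0,0.01],0],[0,[0,0,0.015],0],[0,[0,0,0.015],0],[0,[0,0,0.012],0],[0,[0,0,0.008],0],[0,[0,0,0.004],0],[0,[0,0,0.002],0],[0,[0,0,0],0],[0,[0,0,0],0]])

```text
t: 27.6
tcp_pos: [0.4584, 0.0708, 0.1018]
eef_rot: [[0.001, 1.0, 0.001], [1.0, -0.001, 0.0], [0.0, 0.001, -1.0]]
ft_force: [0.3, 0.2, -3.1]
grip_width: 0.0533
```

Request:
arm_command(commands=[[0,[0,0,0.001],0],[0,[0,0,0.001],0],[0,[0,0,0.001],0],[0,[0,0,0],0],[0,[0,0,0],0]])

```text
t: 28.02
tcp_pos: [0.458, 0.0707, 0.0986]
eef_rot: [[0.001, 1.0, 0.0], [1.0, -0.001, 0.0], [0.0, 0.0, -1.0]]
ft_force: [0.3, 0.7, -3.4]
grip_width: 0.0533
```

Request:
arm_command(commands=[[0,[0,0,0.001],0],[0,[0,0,0],0],[0,[0,0,0],0]])

```text
t: 28.27
tcp_pos: [0.4582, 0.0707, 0.0977]
eef_rot: [[0.001, 1.0, 0.0], [1.0, -0.001, 0.0], [0.0, 0.0, -1.0]]
ft_force: [-1.4, -0.5, 1.4]
grip_width: 0.0536
```

Request:
arm_command(commands=[[1,[0,0,0],0],[1,[0,0,0],0],[1,[0,0,0],0],[1,[0,0,0],0],[1,[0,0,0],0],[1,[0,0,0],0],[1,[0,0,-0.01],0],[1,[0,0,-0.025],0],[1,[0,0,-0.03],0],[1,[0,0,-0.03],0],[1,[0,0,-0.03],0],[1,[0,0,0],0]])

```text
t: 29.27
tcp_pos: [0.4606, 0.071, 0.2286]
eef_rot: [[0.001, 1.0, 0.008], [1.0, -0.001, 0.001], [0.001, 0.008, -1.0]]
ft_force: [0.9, 0.9, 1.0]
grip_width: 0.0908
```

Request:
arm_command(commands=[[1,[0.03,0,0],0],[1,[0.03,0,0],0],[1,[0.03,0,0],0],[1,[0.03,0,0],0],[1,[0.03,0,0],0],[1,[0.03,0,0],0],[1,[0.03,0,0],0],[1,[0.03,0,0],0],[1,[0.03,0,0],0],[1,[0.03,0,0],0],[1,[0,0,0],0],[1,[0,0,0],0]])

```text
t: 30.27
tcp_pos: [0.4579, 0.3716, 0.2226]
eef_rot: [[-0.001, 1.0, -0.0], [1.0, 0.001, -0.0], [-0.0, -0.0, -1.0]]
ft_force: [-0.1, -0.3, 0.5]
grip_width: 0.0912
```

```bash
python3 - <<'E'
from h import *
s=env.read_state();print(s['tcp_pos'],s['t'])
p,d=env.read_camera("side");cv2.imwrite("pics/s6.png",p[:,:,::-1])
p,d=env.read_camera("top");cv2.imwrite("pics/t6.png",p[:,:,::-1])
P,u,v=cloud("top",d)
for n,y,z in(("oil",.07,.128),("mill",-.024,.141),("dr",-.12,.108),("jar",-.215,.101)):
    q=P[(abs(P[:,0]-.457)<.034)&(abs(P[:,1]-y)<.034)&(P[:,2]>z)&(P[:,2]<.16)];print(n,len(q))
    if len(q):print(q.mean(0).round(4),np.ptp(q,axis=0).round(3),((q.max(0)+q.min(0))/2).round(4),q[:,2].max())
E
```

```text
[0.45794822 0.37163314 0.22257223] 30.2667
oil 200
[0.4592 0.0717 0.1369] [0.028 0.034 0.021] [0.459  0.0715 0.1387] 0.14931390868612826
mill 44
[ 0.4581 -0.0234  0.146 ] [0.013 0.013 0.009] [ 0.4581 -0.0235  0.1461] 0.1506190715731931
dr 461
[ 0.458  -0.1193  0.1133] [0.049 0.049 0.012] [ 0.4573 -0.1194  0.1142] 0.12028804729768572
jar 488
[ 0.458  -0.2154  0.1068] [0.048 0.048 0.012] [ 0.457  -0.215   0.1069] 0.11270715814949028
```

View pics/s6.png

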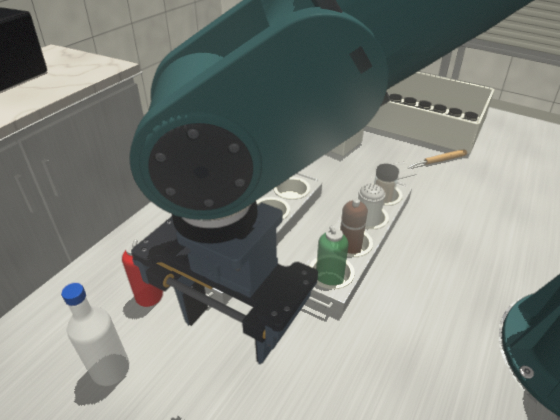

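View pics/t6.png

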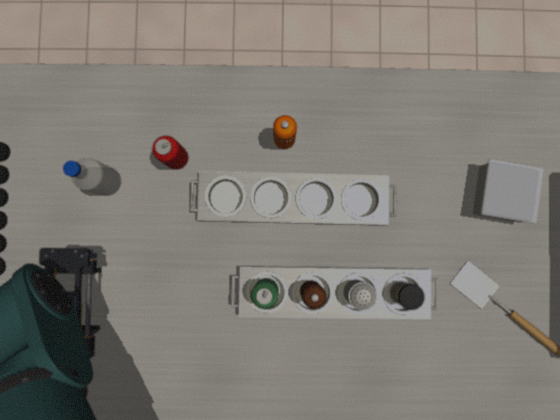

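All four stand upright and seated in the clean holder (oil at pixel (265,292), mill (313,294), dredger (361,294) and jar (410,295) in the top view). The old holder is empty and the decoys have not moved.

```bash
python3 -c "
from station import env
print(env.job_done())"
```

```text
the job is handed in; nothing more can be done
None
```

I moved all four containers into the clean holder in the same left-to-right order: oil bottle, pepper mill, dredger, spice jar. The job was handed in at about 30 s of the 99 s limit. Each container was lowered in 0.5–1 mm steps until the wrist force showed contact, and only then released.

**Last checks:**
- **Seating:** The top and side pictures show all four upright. Their measured heights match standing on the cup floors, and they sit within about 3 mm of the cup centres measured from the top camera.
- **Surroundings:** The old holder is empty. The red and orange look-alikes have not moved, and the gripper is clear of everything.
- **Forces:** The highest wrist-force reading at the end of a move was about 11 N, when the mill touched down.

**Disagreement:** The wrist and top cameras differed by about 4 mm on where the clean cups lie along the row. I aimed between the two readings, well inside the 8–12 mm of clearance in the cups. No check failed.

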